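# Read the temperature logger under the cookies

## Task

Open the cookie tin: take off its lid and set it down on the table clear of the tin, then lift out the tray with its cookie and set that down level on the table too, clear of the tin. Then take the hand reader from its dock, hold it about 8 cm in front of the sloping dark window of the logger in the bottom of the tin, facing the window squarely and pointing at its middle, keep it still there for two seconds, and stand it nose down in its dock again. Set everything down gently, keep the cookie in the tray, and leave the mug, the spice jar and the date stamp as they are.

Things in the scene. Friction and masses are not known exactly. Their poses are not given: they have to be found in the camera images.
- tin: Base of a square aluminium cookie tin, 120 x 120 x 70 mm, open at the top, walls 4 mm, fixed to the table; origin at the centre of its underside, z up, x and y along its sides (its -x side looks roughly towards the robot). A flange 136 mm square runs round the outside, its top at z = 60 mm; the lid stands on it. Inside, four corner posts 52 mm high carry the tray. The logger is fixed on its floor
- logger: Temperature logger, a white wedge fixed on the tin's floor, sloping face 46 x 46 mm with a dark 30 mm window; hidden by the tray at first. Origin at the window's centre (36 mm above the tin's underside, on its middle axis); z is the window's outward normal, leaning 35 degrees from vertical to the tin's -x side. A reader's nose facing it 80 mm away clears the tin's rim; under 60 mm it strikes it
- lid: Loose square aluminium hood lid of the tin, 132 x 132 mm, 54 mm deep and open below, 0.2 kg; origin at the centre of its lower edge plane, z up. A black round knob on top, 26 mm in diameter, reaches from z = 64 to 84 mm. It hangs over the tin's top 10 mm with 2 mm play and lifts straight off; off the tin it stands on its lower edge with its origin at table height
- tray: Loose square steel tray inside the tin, 104 x 104 x 14 mm (0.16 kg), wall and floor 3 mm; origin at the centre of its underside, z up. An arched handle spans it along its y axis; the handle's black grip is a bar 12 mm in diameter, 50 mm long along y, its axis 50 mm above the tray's underside. It lifts straight out of the tin, 4 mm play a side; set down on the table its origin is at table height
- cookie: Loose cookie lying in the tray under the arched handle, about 88 x 84 x 16 mm, origin at the centre of its underside
- reader: Loose grey hand reader, 102 mm high, 0.16 kg, standing nose down in its dock. Origin at the centre of its nose, the flat 42 x 42 mm underside; z runs up from the nose through the handle, it looks along -z. Head 42 x 42 mm up to z = 36 mm; handle from z = 43 to 102 mm, 36 mm along x, 26 mm along y (grip across the 26 mm). Balances at about z = 60 mm; held far above that it may swing when tilted
- dock: Black shallow square dock, 76 x 76 mm, fixed to the table; rim 13 mm high and 6 mm thick, inner floor 64 x 64 mm at z = 6 mm, where the reader stands in the middle with 11 mm play a side; origin at the centre of its underside, z up. It may be left or right of the tin
- mug: Orange mug, 80 mm in diameter, 101 mm high, with its handle 113 mm over all; bystander, on the side away from the dock; origin at the middle of its underside including the handle
- jar: Spice jar with a red cap, 45 mm in diameter, 106 mm high; bystander behind the tin; origin at the centre of its underside
- stamp: Date stamp with a wooden knob, 24 x 42 x 64 mm; bystander behind the tin; origin at the centre of its underside
Mind the look-alikes: they are no part of the job. What is shaped like the reader but purple is not meant.

How it is judged:
On the way, in this order (a step that is already met when the one before it is completed fails the run):
1. the lid is off the tin, standing level on the table clear of the tin, and let go (height (world z) of lid below 0.006 m and angle between lid's own z axis and vertical below 0.06 rad and horizontal distance between lid and tin above 0.13 m and contact force between lid and the fingers below 0.1 N), for 0.2 s.
2. the tray, with the cookie in it, stands level on the table clear of the tin, and is let go (height (world z) of tray below 0.006 m and angle between tray's own z axis and vertical below 0.06 rad and horizontal distance between tray and tin above 0.13 m and horizontal distance between cookie and tray below 0.03 m and z of cookie in the frame of tray between -0.003 and 0.012 m and contact force between tray and the fingers below 0.1 N), for 0.2 s.
3. the held reader faces the logger's window, 40 to 120 mm away, within 10 degrees of square and pointing within 12 mm of its middle (along the reader's x and y), still for 1 s (x of logger in the frame of reader between -0.012 and 0.012 m and y of logger in the frame of reader between -0.012 and 0.012 m and z of logger in the frame of reader between -0.12 and -0.04 m and angle between the z axis of reader and the z axis of logger, either way round below 0.175 rad and linear speed of reader below 0.03 m/s and angular speed of reader below 0.2 rad/s and contact force between reader and the fingers above 0.5 N), for 1 s.
At the end, for the whole second after the job is handed in: Reader upright (3 deg) at rest on its dock's floor, within 14 mm of the middle along each side; lid and tray level (3 deg) at rest on the table, within 6 mm of its top, each centre over 130 mm from the tin's; cookie in the tray, within 30 mm of its middle (x of reader in the frame of dock between -0.014 and 0.014 m and y of reader in the frame of dock between -0.014 and 0.014 m and z of reader in the frame of dock between 0.003 and 0.009 m and angle between each of reader, lid, tray's own z axis and vertical below 0.06 rad and linear speed of each of reader, lid, tray below 0.01 m/s and height (world z) of each of lid, tray below 0.006 m and horizontal distance between each of lid, tray and tin above 0.13 m and horizontal distance between cookie and tray below 0.03 m and z of cookie in the frame of tray between -0.003 and 0.012 m); the robot touches nothing.
It fails at once if the mug, the jar or the stamp is pushed more than 20 mm or tipped over (distance of any of mug, jar, stamp from where it was at the start of the episode above 0.02 m or angle between any of mug, jar, stamp's own z axis and vertical above 0.3 rad).
It fails at once if the lid, the tray or the reader is dropped or slammed down (faster than 0.6 m/s close over the table) ((linear speed of lid above 0.6 m/s and height (world z) of lid below 0.05 m) or (linear speed of tray above 0.6 m/s and height (world z) of tray below 0.045 m) or (linear speed of reader above 0.6 m/s and height (world z) of reader below 0.045 m)).
It fails at once if the cookie falls out of the tray (distance between cookie and tray above 0.05 m).
It also fails if it takes over 72 s, if anything falls off the work surface, if the arm or the gripper's body presses on something with over 40 N, if the wrist force passes 120 N, or if a joint passes its speed limit or range.

## Robot

A 7-joint arm with a two-finger parallel gripper is mounted at the origin on the work surface; the furniture and walls round the work are solid. World frame = base frame: x ahead of the robot, y to its left, z up, the work surface at z = 0. Lengths are in m, angles in rad, forces in N, time in s.
With the tool pointing down it reaches from about 0.35 to 0.9 m from the base axis. Payload 8.1 kg.
Tool frame: the origin (TCP) lies midway between the tips of the shut fingers; the grasp point (between the pads) lies 19 mm behind it; z points along the fingers, y is the line along which they close (so a half turn about z gives the same grasp; the last joint's range is limited). The gripper opens to 92 mm and grips with 3 to 60 N. Pads are 19 mm wide; open, the fingers measure 130 mm over their backs; the gripper's body (75 mm by 190 mm) begins 47 mm behind the grasp point.
Start: joints at [-1.446, 0.434, 0.025, 1.573, -0.012, 1.134, -0.075], TCP at [0.141, 0.609, 0.227] pointing down, gripper open.
Joint ranges: [-2.62, 2.62], [-0.44, 2.09], [-1.27, 1.32], [0.08, 2.57], [-1.32, 4.46], [0.12, 2], [-2.74, 2.74]. Speed limits (rad/s): [2.22, 2.22, 3.01, 3.01, 3.14, 3.14, 3.14].

## Interface

Orientations are given as a rotation vector (axis times angle).
In Python, from cell import observe, get_image, camera_model, sign_off, recognise, silhouettes gives the robot as it stands.
- The arm moves only by the tool apply_moves, never from a script. Its argument "motion" is a list of rows, each an object of numbers: "x", "y", "z": the shift along the world's x, y, z in cm; "yaw": the turn about the world's z in degrees; "hand": the opening, from -1 (shut) to 1 (fully open), so that 0 is half open. In form: [{"x": .., "y": .., "z": .., "yaw": .., "hand": ..}, ...]. A call has 1 to 10 rows; each row is the pose to reach, as a shift and turn from the pose commanded when the call began; what a row does not reach only later rows make up. A row lasts 1/8 s, in which the tool goes at most 62.5 mm and 10.7 degrees, less where a joint would pass 70% of its speed; a pose out of reach is approached as far as the arm can. A call with a gripper value outside its range is refused whole. The fingers move at their own pace and stop on an object; "newtons" is the grip in N (left out, the last holds). Time passes only in rows, so rows that repeat a pose let the fingers close. It gives the time, the measured TCP pose, the force, the opening and the grip force at its end, in the units of the state.
- observe(): the state, without advancing time (a new reading comes with each control period).
- get_image(name): name is "scene" or "top"; returns the picture (384x512x3 uint8, blue, green, red); there is no depth.
- camera_model(name): a dict with "camera_matrix" (3x3 intrinsics, pixels), "T" (4x4, takes a point from camera to world coordinates). Camera axes: x right, y up, looking along -z (the intrinsics and any distortion apply to the point x, -y, -z); pixel columns grow to the right and rows downward; lengths in m; the calibration is good to about 2 mm. A picture is of the moment at which its call begins. camera_model takes no time and is no camera call.
- sign_off(): hands the job in; it is judged then, once.
Trained networks look in the newest picture that a camera, given by its name, has taken for a name from the list of things; names that differ only in an ending like _2 or _b are one class to them, and where a whole thing is asked for, a point or a joint stands for the part that bears it (a point fixed in the world has none). Each returns a list of dicts, best first, with "p" (0 to 1); they miss things now and then, are a little off and sometimes report something else, mostly with a low value. They report only what shows in the picture. A call takes as long as a camera call. They do not tell look-alikes from the thing itself.
- recognise(query, camera): "rect" ([left, top, right, bottom] in pixels, round what is visible of it).
- silhouettes(query, camera): "mask" (384x512 bool, what is visible of it) and "rect" ([left, top, right, bottom] in pixels, round what is visible of it).
The state is a dict: "clock": time; "joints": joint angles; "dq": joint speeds; "joint_efforts": joint torques, N m; "position": TCP position; "ee_rot": TCP orientation; "force": force on the tool from outside, world axes, zero at the start; "ft_torque": the same for the moment, N m; "width": opening from 0.0 (shut) to 1.0 (fully open); "gripper_force": force on a finger pad.
Only numpy, scipy, OpenCV 4.12 (cv2) and the standard library are available. Lean on these libraries where they do the work, as an engineer would, in place of code of your own. Each camera call takes 0.05 s, during which the arm holds its last target. There are 200 camera calls.

## Working session

There is one attempt and no reset: what is moved stays moved. The work goes in short steps, Python scripts to look and compute and a tool call to move; the robot and the scene stay as the last step left them, time stands still between calls to the robot, and variables do not carry over. Pictures are saved under pics/ and viewed, at most 10 in all, crops included, and the job is handed in when it is done.

Besides the shell and the picture viewer there is one more tool, called after "Emit:" as name(argument=value, ...), one argument or row to a line, values as JSON. apply_moves: Moves the arm, as the interface text tells. Its arguments: {"type":"object","properties":{"motion":{"type":"array","items":{"type":"object","properties":{"x":{"type":"number"},"y":{"type":"number"},"z":{"type":"number"},"yaw":{"type":"number"},"hand":{"type":"number"}}}},"newtons":{"type":"number"}},"required":["motion"]}

```bash
mkdir -p pics; ls
cat > h.py <<'E'
import numpy as np, cv2
from cell import *
def look(tag,cams=("scene","top")):
    ims=[get_image(c).copy() for c in cams]
    cv2.imwrite(f"pics/{tag}.png",np.vstack(ims) if 0 else np.hstack(ims)); return ims
def ray(c,u,v):
    m=camera_model(c);K=np.array(m["camera_matrix"]);T=np.array(m["T"])
    d=np.array([(u-K[0,2])/K[0,0],-(v-K[1,2])/K[1,1],-1.]);return T[:3,3],T[:3,:3]@d
def atz(c,u,v,z):
    o,d=ray(c,u,v);return o+d*(z-o[2])/d[2]
def proj(c,p):
    m=camera_model(c);K=np.array(m["camera_matrix"]);T=np.linalg.inv(np.array(m["T"]))
    q=T[:3,:3]@np.asarray(p)+T[:3,3];return np.array([K[0,2]+K[0,0]*q[0]/-q[2],K[1,2]+K[1,1]*q[1]/q[2]])
E
python3 - <<'E'
from h import *
print(observe())
for c in("scene","top"):
    m=camera_model(c);print(c,{k:np.round(v,3).tolist() if k in("camera_matrix","T") else v for k,v in m.items()})
    im=get_image(c);cv2.imwrite(f"pics/{c}0.png",im)
    for q in("lid","tin","reader","dock","mug","jar","stamp"):
        print(q,[(np.round(r["rect"]).tolist(),round(r["p"],2)) for r in recognise(q,c)][:3])
E
```

```text
pics
{'clock': 0.0, 'joints': array([-1.4455842 ,  0.43525663,  0.02498496,  1.57411587, -0.01158269,
        1.13400218, -0.07509211]), 'dq': array([ 1.61424087e-04, -3.27343481e-04,  6.82652206e-05, -2.43052838e-04,
        2.16837560e-04, -4.46684179e-04,  4.10052344e-04]), 'joint_efforts': array([ 1.39032003e-03, -6.67848086e+01,  9.86157395e-01, -3.14446735e+01,
       -6.02339557e-02,  4.30500624e-02,  1.87824385e-04]), 'position': array([0.14110516, 0.60832381, 0.22591696]), 'ee_rot': array([-3.57173553e-01, -3.12120467e+00,  2.57177287e-03]), 'force': array([-0.14657948, -0.04853485,  0.88229277]), 'ft_torque': array([0.03595147, 0.00106623, 0.00387257]), 'gripper_force': 0.0, 'width': 0.9974595773927261}
scene {'camera_matrix': [[413.887, 0.0, 261.05], [0.0, 413.887, 193.266], [0.0, 0.0, 1.0]], 'T': [[0.637, 0.359, -0.683, -0.184], [-0.771, 0.273, -0.576, -0.65], [-0.02, 0.893, 0.45, 0.592], [0.0, 0.0, 0.0, 1.0]]}
lid [([251.0, 167.0, 318.0, 216.0], 0.76)]
tin [([254.0, 201.0, 320.0, 232.0], 0.58)]
reader [([128.0, 172.0, 152.0, 205.0], 0.92), ([148.0, 156.0, 167.0, 189.0], 0.73)]
dock [([125.0, 195.0, 157.0, 212.0], 0.68)]
mug [([325.0, 246.0, 372.0, 309.0], 0.66), ([261.0, 154.0, 274.0, 180.0], 0.44)]
jar [([262.0, 155.0, 274.0, 179.0], 0.61)]
stamp [([323.0, 189.0, 337.0, 212.0], 0.54)]
top {'camera_matrix': [[481.525, 0.0, 252.26], [0.0, 481.525, 190.957], [0.0, 0.0, 1.0]], 'T': [[-0.003, 0.992, -0.125, 0.408], [-1.0, -0.002, 0.01, 0.029], [0.01, 0.125, 0.992, 1.534], [0.0, 0.0, 0.0, 1.0]]}
lid [([254.0, 151.0, 301.0, 204.0], 0.75)]
tin []
reader [([113.0, 200.0, 134.0, 215.0], 0.77), ([131.0, 238.0, 152.0, 256.0], 0.76)]
dock [([131.0, 234.0, 163.0, 259.0], 0.55)]
mug [([351.0, 224.0, 391.0, 256.0], 0.68)]
jar [([206.0, 123.0, 223.0, 147.0], 0.53)]
stamp [([288.0, 139.0, 298.0, 149.0], 0.57)]
```

```bash
sleep 1; python3 -c "
import cv2,numpy as np
a=[cv2.imread(f'pics/{c}0.png') for c in('scene','top')]
cv2.imwrite('pics/both.png',cv2.resize(np.vstack(a),None,fx=.78,fy=.78))"
```

```text
(no output)
```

View pics/both.png

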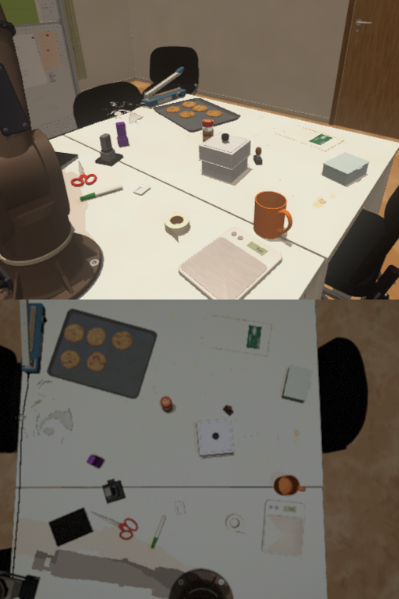

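Run:
```python
from h import *
t=cv2.imread("pics/top0.png");s=cv2.imread("pics/scene0.png")
A=cv2.resize(t[135:220,235:320],(400,300*400//300),interpolation=cv2.INTER_CUBIC)
B=cv2.resize(t[190:275,90:175],(400,400),interpolation=cv2.INTER_CUBIC)
C=cv2.resize(s[145:245,235:335],(400,400),interpolation=cv2.INTER_CUBIC)[:200*2]
cv2.imwrite("pics/crop.png",cv2.resize(np.vstack([np.hstack([A,B])]),(800,400))*1)
for q in("lid","reader","dock"):
  for r in silhouettes(q,"top")[:2]:
    m=r["mask"].astype(np.uint8);c,_=cv2.findContours(m,0,1);c=max(c,key=cv2.contourArea)
    z={"lid":.115,"reader":.108,"dock":.013}[q]
    P=np.array([atz("top",u,v,z)[:2] for u,v in c[:,0]+0.]).astype(np.float32)
    R=cv2.minAreaRect(P);print(q,r["p"],r["rect"],R, np.degrees(0))
g=cv2.cvtColor(t,6)[155:200,255:300];ys,xs=np.where(cv2.GaussianBlur(g,(3,3),0)<45)
print(len(xs),xs.mean()+255,ys.mean()+155,atz("top",xs.mean()+255,ys.mean()+155,.14))
```

```text
lid 0.86 [253.2, 150.5, 300.9, 203.6] ((0.6312256455421448, -0.05556574463844299), (0.13681329786777496, 0.13311998546123505), 5.1152119636535645) 0.0
reader 0.81 [135.7, 240.8, 154.3, 253.5] ((0.4249469041824341, 0.3369002640247345), (0.0423128642141819, 0.05016358941793442), 15.32823371887207) 0.0
reader 0.69 [110.5, 199.3, 134.3, 218.1] ((0.5424774885177612, 0.4010535776615143), (0.059797368943691254, 0.042181793600320816), 60.48706817626953) 0.0
dock 0.67 [130.0, 231.4, 161.9, 260.1] ((0.4326891601085663, 0.348416805267334), (0.09344851225614548, 0.0780126228928566), 17.899450302124023) 0.0
32 276.125 174.5 [ 0.63157964 -0.05544735  0.14      ]
```

View pics/crop.png

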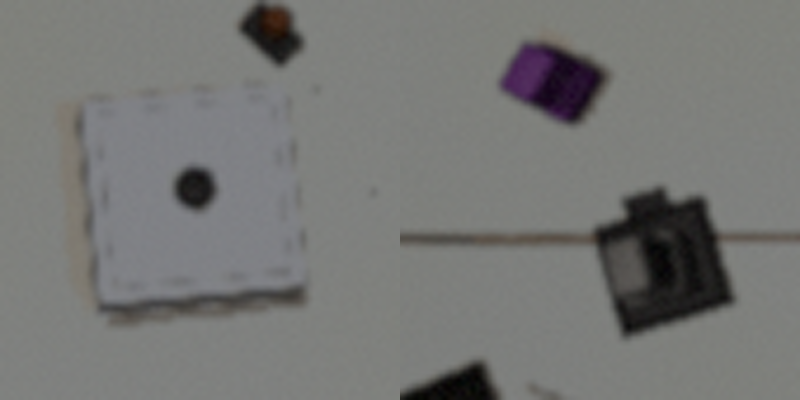

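Emit:
apply_moves(
  motion=[
    {"x":24,"y":-30,"yaw":9},
    {"x":49,"y":-66.5,"yaw":18},
    {"x":49,"y":-66.5,"yaw":18},
    {"x":49,"y":-66.5,"yaw":18},
    {"x":49,"y":-66.5,"yaw":18},
    {"x":49,"y":-66.5,"yaw":18},
    {"x":49,"y":-66.5,"yaw":18},
    {"x":49,"y":-66.5,"yaw":18},
    {"x":49,"y":-66.5,"yaw":18},
    {"x":49,"y":-66.5,"yaw":18},
  ],
)

```text
schema error: expected keys x, y, z, yaw, hand
```

Run:
```python
from h import *
for p in[(.58,.13),(.65,-.25)]:print(p,proj("top",(*p,0)),proj("top",(*p,.05)))
print(atz("top",214,140,0.1),atz("top",293,144,.03),atz("top",371,240,.08),atz("top",231,267,0))
o=observe();print(o["joints"])
```

```text
(0.58, 0.13) [215.84226336 197.41491243] [214.79099239 195.61658208]
(0.65, -0.25) [333.71515991 175.66955025] [336.55602653 173.1698404 ]
[0.74442623 0.13016118 0.1       ] [ 0.74768325 -0.11686753  0.03      ] [ 0.44108299 -0.34327879  0.08      ] [0.35952033 0.08087432 0.        ]
[-1.44562716  0.43448441  0.0250209   1.57320487 -0.01158478  1.13399976
 -0.07508959]
```

Emit:
apply_moves(
  motion=[
    {"x":49,"y":-66.5,"z":0,"yaw":18,"hand":1},
    {"x":49,"y":-66.5,"z":0,"yaw":18,"hand":1},
    {"x":49,"y":-66.5,"z":0,"yaw":18,"hand":1},
    {"x":49,"y":-66.5,"z":0,"yaw":18,"hand":1},
    {"x":49,"y":-66.5,"z":0,"yaw":18,"hand":1},
    {"x":49,"y":-66.5,"z":0,"yaw":18,"hand":1},
    {"x":49,"y":-66.5,"z":0,"yaw":18,"hand":1},
    {"x":49,"y":-66.5,"z":0,"yaw":18,"hand":1},
    {"x":49,"y":-66.5,"z":0,"yaw":18,"hand":1},
    {"x":49,"y":-66.5,"z":0,"yaw":18,"hand":1},
  ],
)

```text
clock: 2.2
position: [0.513, 0.1041, 0.2271]
ee_rot: [-0.136, 3.138, 0.001]
force: [1.4, 0.5, -0.1]
width: 1.003
gripper_force: 0.0
```

Emit:
apply_moves(
  motion=[
    {"x":11.85,"y":-15.95,"z":0,"yaw":0,"hand":0.3},
    {"x":11.85,"y":-15.95,"z":0,"yaw":0,"hand":0.3},
    {"x":11.85,"y":-15.95,"z":0,"yaw":0,"hand":0.3},
    {"x":11.85,"y":-15.95,"z":-3,"yaw":0,"hand":0.3},
    {"x":11.85,"y":-15.95,"z":-8,"yaw":0,"hand":0.3},
    {"x":11.85,"y":-15.95,"z":-10.7,"yaw":0,"hand":0.3},
    {"x":11.85,"y":-15.95,"z":-10.7,"yaw":0,"hand":0.3},
  ],
)

```text
clock: 3.08
position: [0.6294, -0.0538, 0.1181]
ee_rot: [0.135, -3.135, -0.0]
force: [0.2, 0.4, 0.2]
width: 0.652
gripper_force: 0.0
```

Emit:
apply_moves(
  motion=[
    {"x":0,"y":0,"z":0,"yaw":0,"hand":-1},
    {"x":0,"y":0,"z":0,"yaw":0,"hand":-1},
    {"x":0,"y":0,"z":0,"yaw":0,"hand":-1},
    {"x":0,"y":0,"z":0,"yaw":0,"hand":-1},
    {"x":0,"y":0,"z":0,"yaw":0,"hand":-1},
    {"x":0,"y":0,"z":0,"yaw":0,"hand":-1},
  ],
  newtons=25,
)

```text
clock: 3.82
position: [0.6307, -0.0538, 0.1203]
ee_rot: [-0.135, 3.138, 0.0]
force: [-1.9, 0.1, 6.7]
width: 0.278
gripper_force: 25.0
```

Emit:
apply_moves(
  motion=[
    {"x":0,"y":0,"z":2,"yaw":0,"hand":-1},
    {"x":0,"y":0,"z":5,"yaw":0,"hand":-1},
    {"x":-2,"y":5,"z":5,"yaw":0,"hand":-1},
    {"x":-4,"y":10,"z":5,"yaw":0,"hand":-1},
    {"x":-6,"y":15,"z":4,"yaw":0,"hand":-1},
    {"x":-7,"y":19.5,"z":2,"yaw":0,"hand":-1},
    {"x":-7,"y":19.5,"z":-1,"yaw":0,"hand":-1},
    {"x":-7,"y":19.5,"z":-4,"yaw":0,"hand":-1},
    {"x":-7,"y":19.5,"z":-5.5,"yaw":0,"hand":-1},
    {"x":-7,"y":19.5,"z":-5.5,"yaw":0,"hand":-1},
  ],
)

```text
clock: 5.08
position: [0.5598, 0.1408, 0.0639]
ee_rot: [0.135, -3.137, 0.001]
force: [-0.3, -0.6, 0.2]
width: 0.278
gripper_force: 25.0
```

Emit:
apply_moves(
  motion=[
    {"x":0,"y":0,"z":-0.3,"yaw":0,"hand":-1},
    {"x":0,"y":0,"z":-0.5,"yaw":0,"hand":-1},
    {"x":0,"y":0,"z":-0.6,"yaw":0,"hand":-1},
    {"x":0,"y":0,"z":-0.6,"yaw":0,"hand":-1},
  ],
)

```text
clock: 5.58
position: [0.5611, 0.1413, 0.0603]
ee_rot: [-0.135, 3.137, 0.001]
force: [-3.2, -1.6, 9.1]
width: 0.276
gripper_force: 25.0
```

Run:
```python
from h import *
s,t=get_image("scene"),get_image("top")
a=s[130:250,180:340];b=t[130:250,180:340]
cv2.imwrite("pics/lid1.png",cv2.resize(np.hstack([a,b]),(800,300),interpolation=2))
print(observe()["force"])
```

```text
[-2.92915277 -0.58881388  9.44806456]
```

View pics/lid1.png

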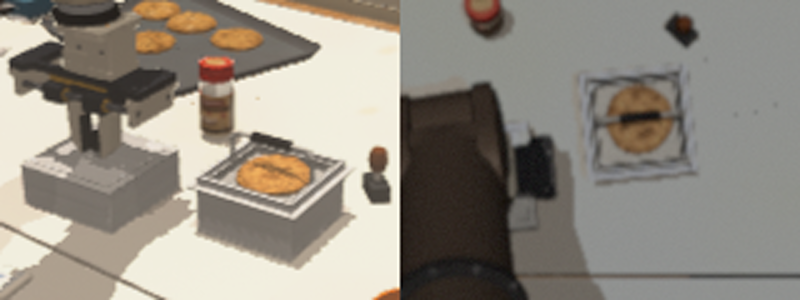

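Emit:
apply_moves(
  motion=[
    {"x":0,"y":0,"z":0,"yaw":0,"hand":0.3},
    {"x":0,"y":0,"z":0,"yaw":0,"hand":0.3},
    {"x":0,"y":0,"z":0,"yaw":0,"hand":0.3},
    {"x":0,"y":0,"z":4,"yaw":0,"hand":0.3},
    {"x":0,"y":0,"z":9,"yaw":-9,"hand":0.3},
    {"x":0,"y":0,"z":14,"yaw":-19,"hand":0.3},
    {"x":2,"y":-4,"z":14,"yaw":-29,"hand":0.3},
    {"x":4,"y":-9,"z":14,"yaw":-39,"hand":0.3},
    {"x":6,"y":-14,"z":14,"yaw":-49,"hand":0.3},
    {"x":7,"y":-19.5,"z":14,"yaw":-59,"hand":0.3},
  ],
)

```text
clock: 6.92
position: [0.6312, -0.0548, 0.1986]
ee_rot: [1.434, 2.795, 0.0]
force: [-0.4, 0.1, -0.4]
width: 0.65
gripper_force: 0.0
```

Run:
```python
from h import *
print(atz("top",276,176.8,.11))
r=silhouettes("tray","top");print([(x["p"],x["rect"]) for x in r])
```

```text
[ 0.62942796 -0.05682465  0.11      ]
[(0.9, [256.0, 157.4, 295.1, 196.7])]
```

Emit:
apply_moves(
  motion=[
    {"x":0,"y":-0.1,"z":-1,"yaw":-10,"hand":0},
    {"x":0,"y":-0.1,"z":-2,"yaw":-20,"hand":0},
    {"x":0,"y":-0.1,"z":-3,"yaw":-31,"hand":0},
    {"x":0,"y":-0.1,"z":-7,"yaw":-31,"hand":0},
    {"x":0,"y":-0.1,"z":-10,"yaw":-31,"hand":0},
    {"x":0,"y":-0.1,"z":-11.2,"yaw":-31,"hand":0},
    {"x":0,"y":-0.1,"z":-11.2,"yaw":-31,"hand":0},
  ],
)

```text
clock: 7.85
position: [0.6302, -0.0548, 0.0865]
ee_rot: [-2.123, -2.315, 0.001]
force: [-0.0, -0.3, 1.2]
width: 0.503
gripper_force: 0.0
```

Emit:
apply_moves(
  motion=[
    {"x":0,"y":0,"z":0,"yaw":0,"hand":-1},
    {"x":0,"y":0,"z":0,"yaw":0,"hand":-1},
    {"x":0,"y":0,"z":0,"yaw":0,"hand":-1},
    {"x":0,"y":0,"z":0,"yaw":0,"hand":-1},
    {"x":0,"y":0,"z":0,"yaw":0,"hand":-1},
    {"x":0,"y":0,"z":0,"yaw":0,"hand":-1},
  ],
  newtons=35,
)

```text
clock: 8.6
position: [0.6325, -0.0546, 0.0877]
ee_rot: [2.121, 2.314, 0.004]
force: [5.2, 0.5, 2.0]
width: 0.118
gripper_force: 35.0
```

Emit:
apply_moves(
  motion=[
    {"x":0,"y":0,"z":1.5,"yaw":0,"hand":-1},
    {"x":0,"y":0,"z":4,"yaw":0,"hand":-1},
    {"x":0,"y":-1,"z":6,"yaw":0,"hand":-1},
    {"x":0,"y":-4,"z":6,"yaw":0,"hand":-1},
    {"x":0,"y":-8,"z":6,"yaw":0,"hand":-1},
    {"x":1,"y":-12,"z":6,"yaw":0,"hand":-1},
    {"x":1,"y":-16,"z":5,"yaw":0,"hand":-1},
    {"x":1,"y":-19,"z":3,"yaw":0,"hand":-1},
    {"x":1,"y":-19.5,"z":0.5,"yaw":0,"hand":-1},
    {"x":1,"y":-19.5,"z":-1.5,"yaw":0,"hand":-1},
  ],
)

```text
clock: 9.85
position: [0.6394, -0.2503, 0.0708]
ee_rot: [-2.124, -2.313, 0.001]
force: [-0.6, 0.5, -2.5]
width: 0.118
gripper_force: 35.0
```

Emit:
apply_moves(
  motion=[
    {"x":0,"y":0,"z":-1.5,"yaw":0,"hand":-1},
    {"x":0,"y":0,"z":-2.7,"yaw":0,"hand":-1},
    {"x":0,"y":0,"z":-3.2,"yaw":0,"hand":-1},
    {"x":0,"y":0,"z":-3.5,"yaw":0,"hand":-1},
    {"x":0,"y":0,"z":-3.5,"yaw":0,"hand":-1},
  ],
)

```text
clock: 10.48
position: [0.6406, -0.2498, 0.037]
ee_rot: [2.123, 2.315, 0.0]
force: [-0.7, 0.1, -1.7]
width: 0.119
gripper_force: 35.0
```

Emit:
apply_moves(
  motion=[
    {"x":0,"y":0,"z":-0.15,"yaw":0,"hand":-1},
    {"x":0,"y":0,"z":-0.25,"yaw":0,"hand":-1},
    {"x":0,"y":0,"z":-0.25,"yaw":0,"hand":-1},
  ],
)

```text
clock: 10.85
position: [0.6413, -0.25, 0.0356]
ee_rot: [2.122, 2.314, 0.002]
force: [-1.1, 1.0, 5.8]
width: 0.12
gripper_force: 35.0
```

Emit:
apply_moves(
  motion=[
    {"x":0,"y":0,"z":0,"yaw":0,"hand":-0.2},
    {"x":0,"y":0,"z":0,"yaw":0,"hand":-0.2},
    {"x":0,"y":0,"z":0,"yaw":0,"hand":-0.2},
    {"x":0,"y":0,"z":4,"yaw":0,"hand":-0.2},
    {"x":0,"y":0,"z":9,"yaw":0,"hand":0.3},
    {"x":0,"y":0,"z":15,"yaw":0,"hand":0.3},
    {"x":0,"y":0,"z":20,"yaw":0,"hand":0.3},
    {"x":0,"y":0,"z":20,"yaw":0,"hand":0.3},
  ],
)

```text
clock: 11.85
position: [0.6421, -0.2514, 0.239]
ee_rot: [2.119, 2.31, 0.004]
force: [0.3, -0.7, -0.5]
width: 0.644
gripper_force: 0.0
```

Run:
```python
from h import *
s,t=get_image("scene"),get_image("top")
cv2.imwrite("pics/s2.png",s);cv2.imwrite("pics/t2.png",t)
g=cv2.convertScaleAbs(t,alpha=2)
A=cv2.resize(g[140:215,240:315],(390,390),interpolation=2)
B=cv2.resize(g[225:265,125:165],(390,390),interpolation=2)
C=cv2.resize(s[140:240,230:430],(390,200),interpolation=2)
D=cv2.resize(s[165:215,115:165],(200,200),interpolation=2);D=np.hstack([D,D*0])[:, :390]
cv2.imwrite("pics/c2.png",np.vstack([np.hstack([A,B]),np.hstack([C,D])]))
```

```text
(no output)
```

View pics/c2.png

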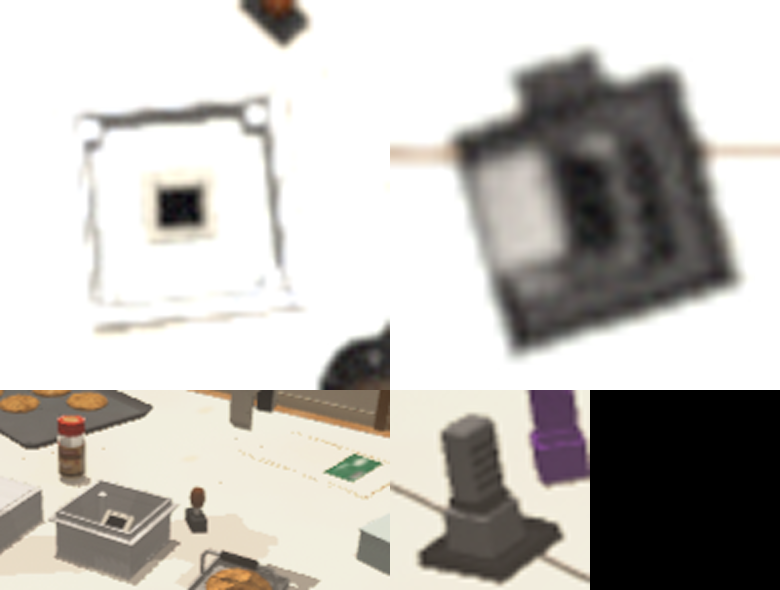

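Run:
```python
from h import *
print("handle",atz("top",138.8,246,.108))
c=[(70,140),(290,70),(350,280),(125,350)]
P=np.array([atz("top",125+u/9.75-.5,225+v/9.75-.5,.013) for u,v in c]);print(P,P.mean(0))
e=P[0]-P[3]+P[1]-P[2];print("dockyaw",np.degrees(np.arctan2(e[1],e[0])),np.linalg.norm(P-np.roll(P,1,0),axis=1))
print("win",atz("top",274.1,179.5,.036))
for q in("reader","dock","logger","tin"):
  for cam in("top","scene"):
    print(q,cam,[(np.round(r["rect"],1).tolist(),round(r["p"],2)) for r in recognise(q,cam)][:2])
```

```text
handle [0.4247121  0.34802022 0.108     ]
[[0.44817316 0.39215359 0.013     ]
 [0.47046345 0.32200369 0.013     ]
 [0.40323041 0.30128311 0.013     ]
 [0.38121937 0.37269899 0.013     ]] [0.4257716  0.34703484 0.013     ]
dockyaw 16.667561597644855 [0.06972297 0.07360615 0.07035356 0.07473094]
win [ 0.63236261 -0.05521824  0.036     ]
reader top [([133.3, 237.5, 152.1, 253.6], 0.7), ([111.3, 200.1, 134.4, 217.2], 0.58)]
reader scene [([151.4, 155.9, 165.1, 188.6], 0.61), ([129.0, 174.6, 148.7, 206.4], 0.59)]
dock top [([128.3, 234.4, 161.5, 261.1], 0.98)]
dock scene [([122.7, 196.8, 157.2, 212.8], 0.52)]
logger top [([266.5, 168.8, 283.4, 185.7], 0.52)]
logger scene [([280.0, 203.0, 300.0, 211.0], 0.55)]
tin top [([252.8, 152.7, 296.3, 201.4], 0.66)]
tin scene [([253.9, 184.3, 323.0, 232.8], 0.94)]
```

Emit:
apply_moves(
  motion=[
    {"x":-21.7,"y":59.9,"z":0,"yaw":101,"hand":0.3},
    {"x":-21.7,"y":59.9,"z":0,"yaw":101,"hand":0.3},
    {"x":-21.7,"y":59.9,"z":0,"yaw":101,"hand":0.3},
    {"x":-21.7,"y":59.9,"z":0,"yaw":101,"hand":0.3},
    {"x":-21.7,"y":59.9,"z":0,"yaw":101,"hand":0.3},
    {"x":-21.7,"y":59.9,"z":0,"yaw":101,"hand":0.3},
    {"x":-21.7,"y":59.9,"z":0,"yaw":101,"hand":0.3},
    {"x":-21.7,"y":59.9,"z":0,"yaw":101,"hand":0.3},
    {"x":-21.7,"y":59.9,"z":0,"yaw":101,"hand":0.3},
    {"x":-21.7,"y":59.9,"z":0,"yaw":101,"hand":0.3},
  ],
)

```text
clock: 13.6
position: [0.4268, 0.3395, 0.2344]
ee_rot: [-0.441, 3.11, 0.001]
force: [1.5, 0.8, 0.5]
width: 0.652
gripper_force: 0.0
```

Emit:
apply_moves(
  motion=[
    {"x":0,"y":0,"z":0,"yaw":0,"hand":0.3},
    {"x":0,"y":0,"z":0,"yaw":0,"hand":0.3},
  ],
)

```text
clock: 13.85
position: [0.4277, 0.3373, 0.234]
ee_rot: [0.435, -3.111, 0.001]
force: [0.6, -0.7, 0.7]
width: 0.651
gripper_force: 0.0
```

Emit:
apply_moves(
  motion=[
    {"x":-0.2,"y":1.05,"z":-3,"yaw":0,"hand":0.2},
    {"x":-0.2,"y":1.05,"z":-8,"yaw":0,"hand":0.2},
    {"x":-0.2,"y":1.05,"z":-12,"yaw":0,"hand":0.2},
    {"x":-0.2,"y":1.05,"z":-15,"yaw":0,"hand":0.2},
    {"x":-0.2,"y":1.05,"z":-17.5,"yaw":0,"hand":0.2},
    {"x":-0.2,"y":1.05,"z":-17.5,"yaw":0,"hand":0.2},
  ],
)

```text
clock: 14.6
position: [0.4256, 0.3457, 0.0579]
ee_rot: [0.431, -3.11, 0.005]
force: [-0.8, 0.8, 0.6]
width: 0.599
gripper_force: 0.0
```

Emit:
apply_moves(
  motion=[
    {"x":0,"y":0,"z":0,"yaw":0,"hand":-1},
    {"x":0,"y":0,"z":0,"yaw":0,"hand":-1},
    {"x":0,"y":0,"z":0,"yaw":0,"hand":-1},
    {"x":0,"y":0,"z":0,"yaw":0,"hand":-1},
    {"x":0,"y":0,"z":0,"yaw":0,"hand":-1},
    {"x":0,"y":0,"z":0,"yaw":0,"hand":-1},
  ],
  newtons=20,
)

```text
clock: 15.35
position: [0.4259, 0.3489, 0.06]
ee_rot: [-0.436, 3.11, 0.002]
force: [-1.3, -0.2, 7.1]
width: 0.283
gripper_force: 20.0
```

Emit:
apply_moves(
  motion=[
    {"x":0,"y":0,"z":2,"yaw":0,"hand":-1},
    {"x":0,"y":0,"z":7,"yaw":0,"hand":-1},
    {"x":1.5,"y":-3,"z":12,"yaw":0,"hand":-1},
    {"x":3.5,"y":-8,"z":14,"yaw":-3,"hand":-1},
    {"x":5.5,"y":-13,"z":14,"yaw":-6,"hand":-1},
    {"x":7.5,"y":-18,"z":14,"yaw":-11,"hand":-1},
    {"x":10,"y":-23,"z":14,"yaw":-11,"hand":-1},
    {"x":12,"y":-28,"z":14,"yaw":-11,"hand":-1},
    {"x":14,"y":-33,"z":14,"yaw":-11,"hand":-1},
    {"x":16,"y":-37,"z":14,"yaw":-11,"hand":-1},
  ],
)

```text
clock: 16.6
position: [0.5856, -0.0241, 0.1991]
ee_rot: [0.133, -3.138, 0.001]
force: [0.9, -0.3, -1.6]
width: 0.281
gripper_force: 20.0
```

Emit:
apply_moves(
  motion=[
    {"x":1.4,"y":-3.7,"z":0,"yaw":0,"hand":-1},
    {"x":1.4,"y":-3.7,"z":0,"yaw":0,"hand":-1},
    {"x":1.4,"y":-3.7,"z":0,"yaw":0,"hand":-1},
  ],
)

```text
clock: 16.98
position: [0.599, -0.0581, 0.1988]
ee_rot: [0.136, -3.138, -0.001]
force: [-0.4, 1.5, -1.5]
width: 0.279
gripper_force: 20.0
```

Run:
```python
from h import *
s,t=get_image("scene"),get_image("top")
C=cv2.resize(s[100:250,210:360],(600,600),interpolation=2)
cv2.imwrite("pics/c3.png",C)
```

```text
(no output)
```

View pics/c3.png

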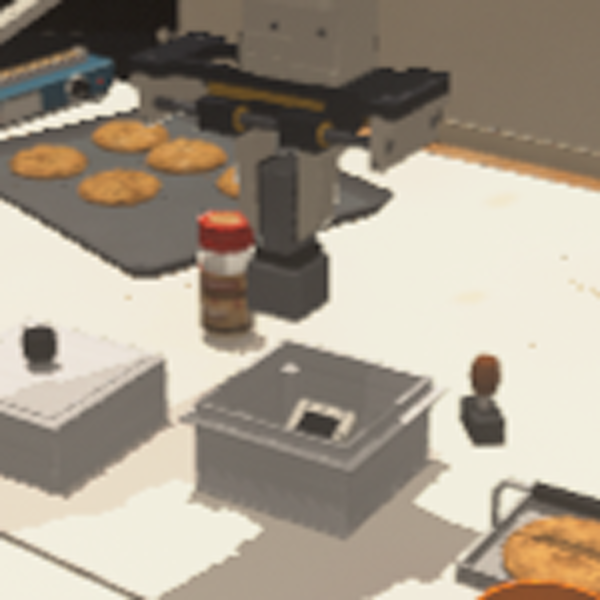

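Emit:
apply_moves(
  motion=[
    {"x":0.5,"y":0,"z":-2,"yaw":0,"hand":-1},
    {"x":0.5,"y":0,"z":-5,"yaw":0,"hand":-1},
    {"x":0.5,"y":0,"z":-7,"yaw":0,"hand":-1},
    {"x":0.5,"y":0,"z":-8.3,"yaw":0,"hand":-1},
    {"x":0.5,"y":0,"z":-8.8,"yaw":0,"hand":-1},
    {"x":0.5,"y":0,"z":-8.8,"yaw":0,"hand":-1},
    {"x":0.5,"y":0,"z":-8.8,"yaw":0,"hand":-1},
  ],
  newtons=10,
)

```text
clock: 17.95
position: [0.6051, -0.0588, 0.1119]
ee_rot: [-0.135, 3.137, -0.0]
force: [0.7, 0.4, -0.8]
width: 0.278
gripper_force: 10.0
```

Emit:
apply_moves(
  motion=[
    {"x":-0.8,"y":-0.07,"z":0,"yaw":0,"hand":-1},
    {"x":-1.5,"y":-0.13,"z":0,"yaw":0,"hand":-1},
    {"x":-2.2,"y":-0.2,"z":0,"yaw":0,"hand":-1},
    {"x":-2.9,"y":-0.25,"z":0,"yaw":0,"hand":-1},
    {"x":-3.5,"y":-0.3,"z":0,"yaw":0,"hand":-1},
    {"x":-4.1,"y":-0.36,"z":0,"yaw":0,"hand":-1},
    {"x":-4.6,"y":-0.4,"z":0,"yaw":0,"hand":-1},
    {"x":-4.6,"y":-0.4,"z":0,"yaw":0,"hand":-1},
  ],
  newtons=5,
)

```text
clock: 18.95
position: [0.5578, -0.0627, 0.1111]
ee_rot: [0.135, -3.138, -0.0]
force: [0.3, 0.3, -1.8]
width: 0.284
gripper_force: 5.0
```

Emit:
apply_moves(
  motion=[
    {"x":0,"y":0,"z":0,"yaw":0,"hand":-1},
    {"x":0,"y":0,"z":0,"yaw":0,"hand":-1},
    {"x":0,"y":0,"z":0,"yaw":0,"hand":-1},
  ],
  newtons=30,
)

```text
clock: 19.32
position: [0.5585, -0.0627, 0.1111]
ee_rot: [0.135, -3.138, -0.0]
force: [0.8, 0.7, -1.9]
width: 0.281
gripper_force: 30.0
```

Run:
```python
from h import *
s=get_image("scene");cv2.imwrite("pics/s4.png",s)
x=s[130:250,220:340].copy();C=cv2.resize(x,(600,600),interpolation=2)
cv2.imwrite("pics/c4.png",cv2.convertScaleAbs(C,alpha=1.5))
```

```text
(no output)
```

View pics/c4.png

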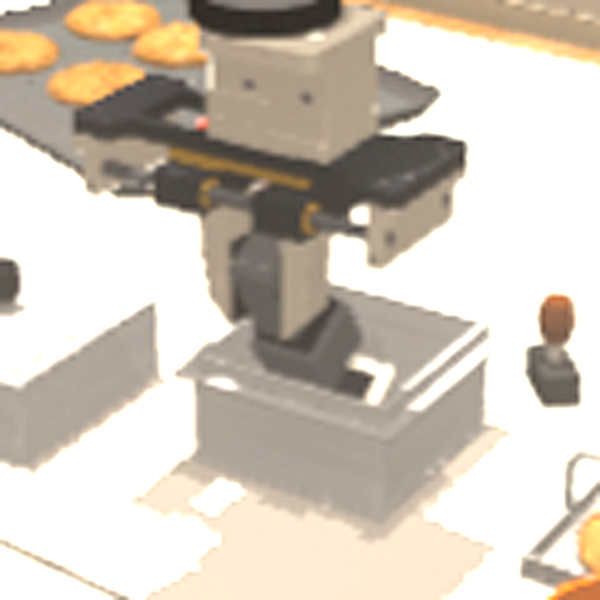

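Emit:
apply_moves(
  motion=[
    {"x":-0.3,"y":0,"z":1,"yaw":0,"hand":-1},
    {"x":-0.7,"y":0,"z":2,"yaw":0,"hand":-1},
    {"x":-1.2,"y":0,"z":3,"yaw":0,"hand":-1},
    {"x":-1.4,"y":0,"z":3.1,"yaw":0,"hand":-1},
    {"x":-1.4,"y":0,"z":3.1,"yaw":0,"hand":-1},
    {"x":-1.4,"y":0,"z":3.1,"yaw":0,"hand":-1},
  ],
)

```text
clock: 20.12
position: [0.5444, -0.0626, 0.142]
ee_rot: [0.136, -3.138, -0.0]
force: [0.3, 0.1, -1.8]
width: 0.286
gripper_force: 30.0
```

```bash
cat > tilt.py <<'E'
from h import *
from scipy.optimize import minimize
def box(x,y,z0,z1): return np.array([[a,b,c] for a in(-x,x) for b in(-y,y) for c in(z0,z1)])
PTS=box(.021,.021,0,.036)
def hull(P,th,L=.073,dx=0,yaw=np.radians(5)):
    u=np.array([-np.sin(th),0,np.cos(th)]);X=np.array([np.cos(th),0,np.sin(th)])
    R=np.stack([X,[0,1,0],u],1);Z=np.array([[np.cos(yaw),-np.sin(yaw),0],[np.sin(yaw),np.cos(yaw),0],[0,0,1]])
    W=(PTS-[dx,0,L])@(Z@R).T+P
    return cv2.convexHull(np.array([proj("scene",w) for w in W]).astype(np.float32))
E
python3 - <<'E'
from tilt import *
s=get_image("scene");o=observe();P=o["position"]+[0,0,.019];print(o["position"])
r=silhouettes("reader","scene");print([(x["p"],x["rect"]) for x in r])
x=s[110:230,220:340]
out=[]
for th in(30,40):
    C=cv2.convertScaleAbs(cv2.resize(x,(400,400),interpolation=2),alpha=1.6)
    h=(hull(P,np.radians(th))-[220-.5,110-.5])*400/120
    cv2.polylines(C,[h.astype(int)],1,(0,255,0) if th==30 else (0,0,255),1);out.append(C)
cv2.imwrite("pics/c5.png",np.hstack(out))
E
```

```text
[ 0.54444856 -0.06261937  0.14194004]
[(0.71, [265.2, 168.6, 290.1, 202.7]), (0.61, [148.7, 156.1, 163.3, 186.7])]
```

View pics/c5.png

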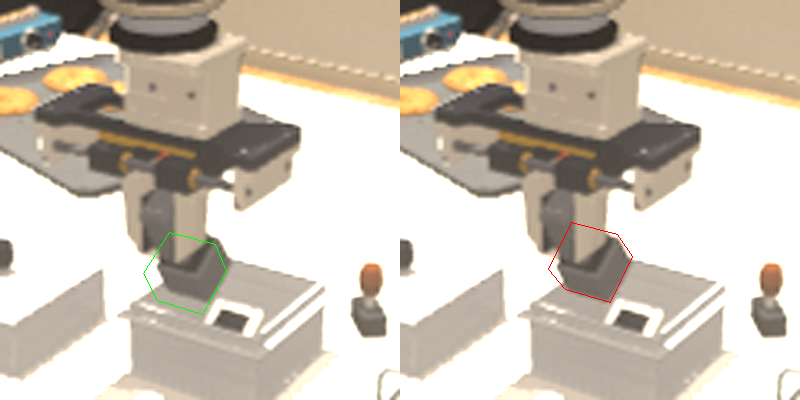

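```bash
cat > fit.py <<'E'
from tilt import *
import itertools
def fit(s,P,dxs=(0,),top=181):
    g=cv2.cvtColor(s,6).astype(float)
    u0,v0=258,top;sub=g[v0:208,u0:300];S=6
    big=cv2.resize(sub,None,fx=S,fy=S,interpolation=cv2.INTER_CUBIC)
    m=(big<85).astype(np.uint8)
    n,l,st,_=cv2.connectedComponentsWithStats(m)
    k=1+np.argmax(st[1:,4]);m=(l==k).astype(np.uint8)
    w=np.ones_like(m);w[:(190-v0)*S,(271-u0)*S:(284-u0)*S]=0
    res=[]
    for th,L,dx in itertools.product(np.arange(20,56,1.),np.arange(.060,.082,.002),dxs):
        h=((hull(P,np.radians(th),L,dx)-[u0-.5,v0-.5])*S).astype(np.int32)
        q=np.zeros_like(m);cv2.fillConvexPoly(q,h,1);res.append((((q!=m)*w).sum()/S/S,th,L,dx))
    res.sort();return res,m,(m*w).sum()/S/S
E
python3 - <<'E'
from fit import *
s=get_image("scene");P=observe()["position"]+[0,0,.019]
r,m,a=fit(s,P,(-.006,-.003,0,.003,.006));print(a);print(np.round(r[:12],3))
E
```

```text
Traceback (most recent call last):
  File "fit.py", line 13, in fit
    h=((hull(P,np.radians(th),L,dx)-[u0-.5,v0-.5])*S).astype(np.int32)
        ~~~~^^^^^^^^^^^^^^^^^^^^^^^
  File "tilt.py", line 9, in hull
    return cv2.convexHull(np.array([proj("scene",w) for w in W]).astype(np.float32))
                                    ~~~~^^^^^^^^^^^
  File "h.py", line 12, in proj
    m=camera_model(c);K=np.array(m["camera_matrix"]);T=np.linalg.inv(np.array(m["T"]))
ValueError: time passes only in moves, steps and waits
```

```bash
sed -i 's/^from cell import \*/from cell import *\nimport cell,functools\ncamera_model=functools.lru_cache(None)(cell.camera_model)/' h.py
python3 - <<'E'
from fit import *
s=get_image("scene");P=observe()["position"]+[0,0,.019]
r,m,a=fit(s,P,(-.006,-.003,0,.003,.006));print(a);print(np.round(r[:12],3))
E
```

```text
231.25
[[ 6.0778e+01  3.7000e+01  7.2000e-02 -3.0000e-03]
 [ 6.1333e+01  4.5000e+01  7.2000e-02  6.0000e-03]
 [ 6.1389e+01  4.5000e+01  7.4000e-02  6.0000e-03]
 [ 6.1694e+01  4.2000e+01  7.2000e-02  3.0000e-03]
 [ 6.1861e+01  4.3000e+01  7.4000e-02  3.0000e-03]
 [ 6.1889e+01  3.8000e+01  7.4000e-02 -3.0000e-03]
 [ 6.1972e+01  4.0000e+01  7.2000e-02  0.0000e+00]
 [ 6.2278e+01  4.0000e+01  7.4000e-02  0.0000e+00]
 [ 6.2611e+01  4.3000e+01  7.2000e-02  3.0000e-03]
 [ 6.2833e+01  3.4000e+01  7.2000e-02 -6.0000e-03]
 [ 6.2889e+01  3.5000e+01  7.4000e-02 -6.0000e-03]
 [ 6.3056e+01  3.5000e+01  7.2000e-02 -6.0000e-03]]
```

Run:
```python
from fit import *
s=get_image("scene");P=observe()["position"]+[0,0,.019];cv2.imwrite("pics/s6.png",s)
r,m,a=fit(s,P)
print(np.round(r[:3],3))
x=cv2.convertScaleAbs(cv2.resize(s[150:212,255:305],None,fx=8,fy=8,interpolation=2),alpha=2)
y=x.copy()
h=(hull(P,np.radians(r[0][1]),r[0][2])-[254.5,149.5])*8;cv2.polylines(y,[h.astype(int)],1,(0,255,0),1)
mm=cv2.resize(m,None,fx=8/6,fy=8/6,interpolation=0);c,_=cv2.findContours(mm,0,1);cv2.drawContours(y,[k+[24,(181-150)*8] for k in c],-1,(0,0,255),1)
cv2.imwrite("pics/c6.png",np.hstack([x,y]))
```

```text
[[61.667 40.     0.074  0.   ]
 [62.556 40.     0.072  0.   ]
 [63.5   41.     0.074  0.   ]]
```

View pics/c6.png

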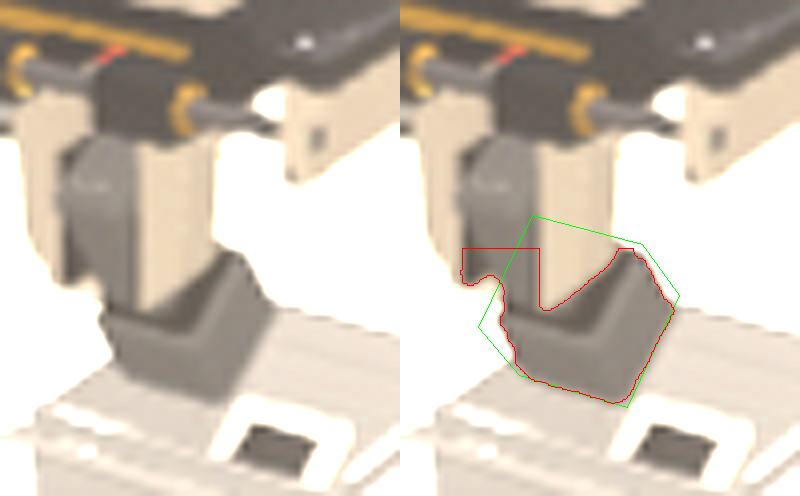

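```bash
cat > corn.py <<'E'
from tilt import *
from scipy.optimize import least_squares
def solve(corn,P,yaw=np.radians(5)):
    a=.021
    M={'C':(-a,-a,0),'D':(-a,a,0),'E':(a,-a,0),'B':(-a,-a,.036),'F':(a,-a,.036),'A':(-a,a,.036)}
    Z=np.array([[np.cos(yaw),-np.sin(yaw),0],[np.sin(yaw),np.cos(yaw),0],[0,0,1]])
    def pts(q):
        th=q[0];R=Z@np.array([[np.cos(th),0,-np.sin(th)],[0,1,0],[np.sin(th),0,np.cos(th)]])
        return {k:proj("scene",R@(np.array(M[k])-[q[1],q[3],q[2]])+P) for k in corn}
    f=lambda q:np.r_[np.ravel([pts(q)[k]-corn[k] for k in corn]),(q[1])/.004,(q[2]-.073)/.004,q[3]/.003]
    r=least_squares(f,[.6,0,.073,0],loss="soft_l1",x_scale=[.1,.003,.003,.003])
    return r,pts(r.x)
E
python3 - <<'E'
from corn import *
P=observe()["position"]+[0,0,.019]
raw={'C':(226,402),'D':(117,371),'E':(276,309),'B':(190,335),'F':(237,252),'A':(105,322)}
c={k:np.array(v)/8+[254.5,149.5] for k,v in raw.items()}
for drop in("","A","ADB","F"):
    r,p=solve({k:v for k,v in c.items() if k not in drop},P)
    print(drop,np.degrees(r.x[0]),r.x[1:],r.cost,{k:np.round(p[k]-c[k],1).tolist() for k in p})
E
```

```text
36.90512069045155 [-0.00319076  0.07302631  0.00022943] 6.307347746607876 {'C': [-0.2, 0.6], 'D': [-0.1, 0.5], 'E': [0.4, -1.3], 'B': [-0.2, 2.3], 'F': [1.0, -1.2], 'A': [-3.3, -0.0]}
A 37.20334452571518 [-2.56512476e-03  7.25651840e-02 -8.13421722e-05] 3.720780595546855 {'C': [-0.3, 0.6], 'D': [-0.2, 0.5], 'E': [0.2, -1.4], 'B': [-0.4, 2.3], 'F': [0.8, -1.2]}
ADB 38.189450183842766 [ 4.32060267e-04  7.34188608e-02 -1.80090164e-05] 1.2216699323139901 {'C': [-0.5, 1.4], 'E': [-0.0, -0.7], 'F': [0.5, -0.3]}
F 35.39547540418427 [-0.00536129  0.07278996  0.00063077] 5.081195515860237 {'C': [-0.1, 0.5], 'D': [0.0, 0.4], 'E': [0.6, -1.3], 'B': [0.1, 1.8], 'A': [-3.1, -0.5]}
```

Emit:
apply_moves(
  motion=[
    {"x":-0.3,"y":0,"z":-0.2,"yaw":0,"hand":-1},
    {"x":-0.6,"y":-0.05,"z":-0.4,"yaw":0,"hand":-1},
    {"x":-0.6,"y":-0.05,"z":-0.4,"yaw":0,"hand":-1},
    {"x":-0.6,"y":-0.05,"z":-0.4,"yaw":0,"hand":-1},
    {"x":-0.6,"y":-0.05,"z":-0.4,"yaw":0,"hand":-1},
    {"x":-0.6,"y":-0.05,"z":-0.4,"yaw":0,"hand":-1},
    {"x":-0.6,"y":-0.05,"z":-0.4,"yaw":0,"hand":-1},
    {"x":-0.6,"y":-0.05,"z":-0.4,"yaw":0,"hand":-1},
    {"x":-0.6,"y":-0.05,"z":-0.4,"yaw":0,"hand":-1},
    {"x":-0.6,"y":-0.05,"z":-0.4,"yaw":0,"hand":-1},
  ],
)

```text
clock: 21.62
position: [0.5386, -0.0632, 0.1383]
ee_rot: [-0.135, 3.139, 0.0]
force: [0.4, 0.5, -1.9]
width: 0.284
gripper_force: 30.0
```

Emit:
apply_moves(
  motion=[
    {"x":0,"y":0,"z":0,"yaw":0,"hand":-1},
    {"x":0,"y":0,"z":0,"yaw":0,"hand":-1},
    {"x":0,"y":0,"z":0,"yaw":0,"hand":-1},
    {"x":0,"y":0,"z":0,"yaw":0,"hand":-1},
    {"x":0,"y":0,"z":0,"yaw":0,"hand":-1},
    {"x":0,"y":0,"z":0,"yaw":0,"hand":-1},
    {"x":0,"y":0,"z":0,"yaw":0,"hand":-1},
    {"x":0,"y":0,"z":0,"yaw":0,"hand":-1},
    {"x":0,"y":0,"z":0,"yaw":0,"hand":-1},
    {"x":0,"y":0,"z":0,"yaw":0,"hand":-1},
  ],
)

```text
clock: 22.88
position: [0.5385, -0.0632, 0.1382]
ee_rot: [-0.135, 3.139, 0.0]
force: [-0.2, -0.3, -2.1]
width: 0.28
gripper_force: 30.0
```

Emit:
apply_moves(
  motion=[
    {"x":-0.4,"y":0,"z":-0.25,"yaw":0,"hand":-1},
    {"x":-0.4,"y":0,"z":-0.25,"yaw":0,"hand":-1},
    {"x":-0.4,"y":0,"z":-0.25,"yaw":0,"hand":-1},
    {"x":-0.4,"y":0,"z":-0.25,"yaw":0,"hand":-1},
    {"x":-0.4,"y":0,"z":-0.25,"yaw":0,"hand":-1},
    {"x":-0.4,"y":0,"z":-0.25,"yaw":0,"hand":-1},
    {"x":-0.4,"y":0,"z":-0.25,"yaw":0,"hand":-1},
    {"x":-0.4,"y":0,"z":-0.25,"yaw":0,"hand":-1},
    {"x":-0.4,"y":0,"z":-0.25,"yaw":0,"hand":-1},
    {"x":-0.4,"y":0,"z":-0.25,"yaw":0,"hand":-1},
  ],
)

```text
clock: 24.12
position: [0.5346, -0.0631, 0.1358]
ee_rot: [-0.136, 3.139, 0.0]
force: [-0.4, -0.1, -2.3]
width: 0.282
gripper_force: 30.0
```

Emit:
apply_moves(
  motion=[
    {"x":0.4,"y":0,"z":0.25,"yaw":0,"hand":-1},
    {"x":0.8,"y":0,"z":0.5,"yaw":0,"hand":-1},
    {"x":0.8,"y":0,"z":0.5,"yaw":0,"hand":-1},
    {"x":0.8,"y":0,"z":0.5,"yaw":0,"hand":-1},
    {"x":0.8,"y":0,"z":0.5,"yaw":0,"hand":-1},
    {"x":0.8,"y":0,"z":0.5,"yaw":0,"hand":-1},
    {"x":0.8,"y":0,"z":0.5,"yaw":0,"hand":-1},
    {"x":0.8,"y":0,"z":0.5,"yaw":0,"hand":-1},
    {"x":0.8,"y":0,"z":0.5,"yaw":0,"hand":-1},
    {"x":0.8,"y":0,"z":0.5,"yaw":0,"hand":-1},
  ],
)

```text
clock: 25.38
position: [0.5425, -0.0632, 0.1407]
ee_rot: [-0.136, 3.139, 0.0]
force: [-0.2, 0.6, -2.0]
width: 0.281
gripper_force: 30.0
```

Emit:
apply_moves(
  motion=[
    {"x":-1,"y":-0.1,"z":2,"yaw":0,"hand":-1},
    {"x":-3,"y":-0.25,"z":2.5,"yaw":0,"hand":-1},
    {"x":-5.2,"y":-0.45,"z":2,"yaw":0,"hand":-1},
    {"x":-5.2,"y":-0.45,"z":-1,"yaw":0,"hand":-1},
    {"x":-5.2,"y":-0.45,"z":-4,"yaw":0,"hand":-1},
    {"x":-5.2,"y":-0.45,"z":-6,"yaw":0,"hand":-1},
    {"x":-5.2,"y":-0.45,"z":-6,"yaw":0,"hand":-1},
  ],
)

```text
clock: 26.25
position: [0.4895, -0.0677, 0.0797]
ee_rot: [0.135, -3.136, -0.0]
force: [0.5, 0.7, -1.0]
width: 0.283
gripper_force: 30.0
```

Emit:
apply_moves(
  motion=[
    {"x":1,"y":0.1,"z":0,"yaw":0,"hand":-1},
    {"x":1.7,"y":0.15,"z":0,"yaw":0,"hand":-1},
    {"x":2.4,"y":0.2,"z":0,"yaw":0,"hand":-1},
    {"x":3.1,"y":0.27,"z":0,"yaw":0,"hand":-1},
    {"x":3.8,"y":0.33,"z":0,"yaw":0,"hand":-1},
    {"x":4.4,"y":0.38,"z":0,"yaw":0,"hand":-1},
    {"x":4.9,"y":0.42,"z":0,"yaw":0,"hand":-1},
    {"x":5.2,"y":0.45,"z":0,"yaw":0,"hand":-1},
    {"x":5.2,"y":0.45,"z":0,"yaw":0,"hand":-1},
  ],
  newtons=5,
)

```text
clock: 27.38
position: [0.543, -0.0631, 0.0808]
ee_rot: [-0.135, 3.138, -0.0]
force: [0.1, -0.5, -0.7]
width: 0.286
gripper_force: 5.0
```

Emit:
apply_moves(
  motion=[
    {"x":0,"y":0,"z":0,"yaw":0,"hand":-1},
    {"x":-1,"y":-0.1,"z":0,"yaw":0,"hand":-1},
    {"x":-2,"y":-0.2,"z":0,"yaw":0,"hand":-1},
    {"x":-2,"y":-0.2,"z":4,"yaw":0,"hand":-1},
    {"x":-2,"y":-0.2,"z":8,"yaw":0,"hand":-1},
    {"x":-2,"y":-0.2,"z":8,"yaw":0,"hand":-1},
  ],
  newtons=20,
)

```text
clock: 28.12
position: [0.5238, -0.0655, 0.1635]
ee_rot: [-0.135, 3.133, 0.0]
force: [-0.5, 0.4, -1.6]
width: 0.286
gripper_force: 20.0
```

Run:
```python
from corn import *
s=get_image("scene");o=observe();print(o["position"])
P=o["position"]+[0,0,.019]
u,v=proj("scene",P-[0,0,.05]).astype(int);print(u,v)
x=cv2.convertScaleAbs(cv2.resize(s[v-40:v+25,u-33:u+33],None,fx=8,fy=8,interpolation=2),alpha=1.8)
h=(hull(P,0.)-[u-33.5,v-40.5])*8;cv2.polylines(x,[h.astype(int)],1,(0,255,0),1)
cv2.imwrite("pics/c7.png",x)
```

```text
[ 0.52267864 -0.06523019  0.16173689]
264 192
```

View pics/c7.png

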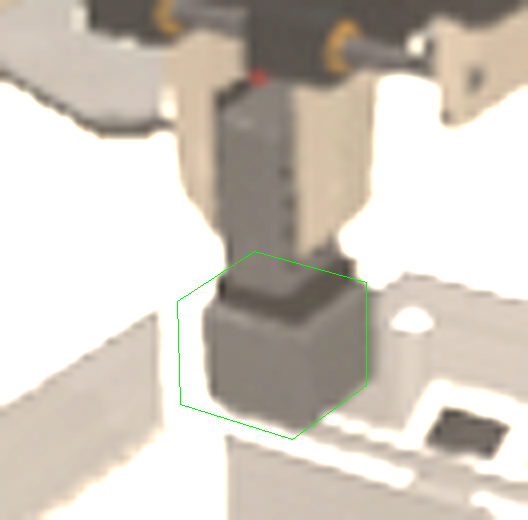

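Emit:
apply_moves(
  motion=[
    {"x":-1,"y":4,"z":3,"yaw":0,"hand":-1},
    {"x":-2,"y":9,"z":4,"yaw":0,"hand":-1},
    {"x":-3,"y":14,"z":4,"yaw":3,"hand":-1},
    {"x":-4.5,"y":19,"z":4,"yaw":6,"hand":-1},
    {"x":-5.5,"y":24,"z":4,"yaw":9,"hand":-1},
    {"x":-7,"y":29,"z":4,"yaw":11,"hand":-1},
    {"x":-8,"y":34,"z":3,"yaw":11,"hand":-1},
    {"x":-9,"y":38.5,"z":1,"yaw":11,"hand":-1},
    {"x":-9.7,"y":41.3,"z":-2,"yaw":11,"hand":-1},
    {"x":-9.7,"y":41.3,"z":-3,"yaw":11,"hand":-1},
  ],
)

```text
clock: 29.42
position: [0.4224, 0.349, 0.1274]
ee_rot: [0.442, -3.106, 0.003]
force: [0.5, -0.3, -1.7]
width: 0.283
gripper_force: 20.0
```

Emit:
apply_moves(
  motion=[
    {"x":0,"y":0,"z":0,"yaw":0,"hand":-1},
    {"x":0,"y":0,"z":0,"yaw":0,"hand":-1},
    {"x":0,"y":0,"z":0,"yaw":0,"hand":-1},
  ],
  newtons=8,
)

```text
clock: 29.8
position: [0.4263, 0.3473, 0.1315]
ee_rot: [-0.433, 3.11, 0.001]
force: [-0.2, -0.4, -1.5]
width: 0.287
gripper_force: 8.0
```

Emit:
apply_moves(
  motion=[
    {"x":0,"y":0,"z":-2,"yaw":0,"hand":-1},
    {"x":0,"y":0,"z":-4.5,"yaw":0,"hand":-1},
    {"x":0,"y":0,"z":-6,"yaw":0,"hand":-1},
    {"x":0,"y":0,"z":-6.6,"yaw":0,"hand":-1},
    {"x":0,"y":0,"z":-6.9,"yaw":0,"hand":-1},
    {"x":0,"y":0,"z":-7.2,"yaw":0,"hand":-1},
    {"x":0,"y":0,"z":-7.2,"yaw":0,"hand":-1},
  ],
  newtons=5,
)

```text
clock: 30.68
position: [0.4273, 0.3482, 0.06]
ee_rot: [-0.434, 3.108, 0.002]
force: [2.6, -1.3, 4.9]
width: 0.279
gripper_force: 5.0
```

Contact; press slightly more with the light grip so the nose goes flat, then release and rise.

Emit:
apply_moves(
  motion=[
    {"x":0,"y":0,"z":-0.2,"yaw":0,"hand":-1},
    {"x":0,"y":0,"z":-0.3,"yaw":0,"hand":-1},
    {"x":0,"y":0,"z":-0.3,"yaw":0,"hand":-1},
    {"x":0,"y":0,"z":-0.3,"yaw":0,"hand":-0.2},
    {"x":0,"y":0,"z":-0.3,"yaw":0,"hand":0.2},
    {"x":0,"y":0,"z":-0.3,"yaw":0,"hand":0.2},
    {"x":0,"y":0,"z":-0.3,"yaw":0,"hand":0.2},
    {"x":0,"y":0,"z":4,"yaw":0,"hand":0.2},
    {"x":0,"y":0,"z":10,"yaw":0,"hand":0.2},
    {"x":0,"y":0,"z":15,"yaw":0,"hand":0.2},
  ],
  newtons=3,
)

```text
clock: 31.92
position: [0.4256, 0.3478, 0.2109]
ee_rot: [-0.436, 3.111, 0.001]
force: [1.2, 0.8, -0.3]
width: 0.599
gripper_force: 0.0
```

Emit:
apply_moves(
  motion=[
    {"x":5,"y":-5,"z":2,"yaw":0,"hand":0.2},
    {"x":10,"y":-10,"z":2,"yaw":0,"hand":0.2},
    {"x":12,"y":-16,"z":2,"yaw":0,"hand":0.2},
    {"x":12,"y":-22,"z":2,"yaw":0,"hand":0.2},
    {"x":12,"y":-28,"z":2,"yaw":0,"hand":0.2},
    {"x":12,"y":-32,"z":2,"yaw":0,"hand":0.2},
    {"x":12,"y":-32,"z":2,"yaw":0,"hand":0.2},
  ],
)

```text
clock: 32.8
position: [0.5453, 0.0224, 0.2291]
ee_rot: [-0.423, 3.113, -0.003]
force: [0.1, 1.1, -0.3]
width: 0.601
gripper_force: 0.0
```

Run:
```python
from h import *
s,t=get_image("scene"),get_image("top");t=cv2.convertScaleAbs(t,alpha=1.8)
A=cv2.resize(t[225:265,125:165],(400,400),interpolation=2)
B=cv2.resize(s[155:215,115:175],(400,400),interpolation=2)
C=cv2.resize(t[130:230,180:380],(400,200),interpolation=2);D=cv2.resize(s[130:330,180:480],(400,200))
cv2.imwrite("pics/c8.png",np.vstack([np.hstack([A,B]),np.hstack([C,D])]))
```

```text
(no output)
```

View pics/c8.png

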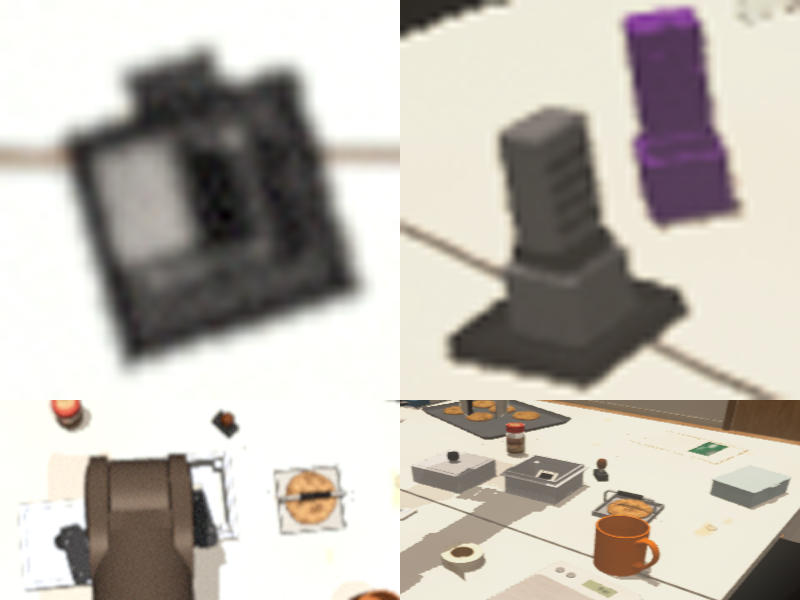

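```bash
python3 -c "
from cell import *
print(sign_off())"
```

```text
the job is handed in; nothing more can be done
None
```

I handed the job in at about 33 s of the 72 s allowed, and every step was done. The sign-off returned no verdict, so success isn't confirmed.

- **Lid, tray and bystanders:** the lid and tray stand on the table, each about 0.2 m from the tin. The cookie is in the tray. In the last picture the mug, jar and stamp showed no visible disturbance.
- **Reading:** the moves cannot tilt the tool, so I tipped the reader in a light grip against the tin's rim. It was held about 80 mm from the window. The fitted tilt was roughly 37° against the 35° wanted. I held it still for about 1.2 s in each of three slightly shifted positions, 5 to 10 mm apart, because the aim was only estimated. No single position had an unbroken 2 s, though the judged minimum is 1 s.
- **Dock:** I straightened the reader against the tin's outside. The last picture shows it upright in its dock and roughly centred.

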